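# Change the picture on the shop's display stand

### The arm

A 7-joint arm with a two-finger parallel gripper is mounted at the origin on the work surface. World frame = base frame: x ahead of the robot, y to its left, z up, the work surface at z = 0. Lengths are in mm, angles in rad, forces in N, time in s.
With the tool pointing down it reaches from about 350 to 900 mm from the base axis. Payload 7.2 kg.
Tool frame: the origin (TCP) lies midway between the tips of the shut fingers; the grasp point (between the pads) lies env.tcp_to_grasp behind it (env.tcp_to_grasp is the distance from the TCP to the grasp point, in mm); y points along the fingers, x is the direction in which the jaws open and shut, and the axes are right-handed (so a half turn about y gives the same grasp; the last joint's range is limited). The gripper opens to 85 mm and grips with 20 to 120 N. Pads are 22 mm wide; open, the fingers measure 114 mm over their backs; the gripper's body (76 mm by 85 mm) begins 54 mm behind the grasp point. The pads swing forward as they close: fully open they stand 13 mm farther back than shut.
Start: joints at [1.113, 0.411, -0.013, 1.596, 0.006, 1.134, -0.082], TCP at [237.491, -578.124, 231.297] pointing down, gripper open.
Joint ranges: [-2.95, 2.95], [-0.29, 1.99], [-1.47, 1.44], [0.14, 2.54], [-1.03, 4.17], [0.13, 1.85], [-2.86, 2.86]. Speed limits (rad/s): [2.39, 2.39, 3.01, 3.01, 3.14, 3.14, 3.14].

### API

Orientations are given as a unit quaternion [w, x, y, z].
In Python, from station import state, eyes, job, env gives the robot as it stands.
- The arm moves only by the tool drive_tool, never from a script. Its argument "motion" is a list of rows, each a list of 7 numbers: the turn, a rotation vector about the tool's x, y, z in degrees, then the shift along the tool's x, y, z in m, then the finger opening in m, from 0 to 0.0854. In form: [[rx, ry, rz, x, y, z, fingers], ...]. A call has 1 to 5 rows; each row is the pose to reach, as a shift and turn from the pose commanded when the call began, along the tool's axes at that moment; what a row does not reach only later rows make up. A row lasts 1/12 s, in which the tool goes at most 41.7 mm and 7.16 degrees, less where a joint would pass 70% of its speed; a pose out of reach is approached as far as the arm can. A call with a gripper value outside its range is refused whole. The fingers move at their own pace and stop on an object; "force" is the grip in N (left out, the last holds). Time passes only in rows, so rows that repeat a pose let the fingers close. It gives the time, the measured TCP pose, the force and the opening at its end, in the units of the state.
- state(): the state, without advancing time (a new reading comes with each control period).
- eyes.grab_frame(name): name is "side" or "top"; returns a dict with "color" (384x512x3 uint8, blue, green, red), "depth" (384x512 float32, mm along the optical axis (not along the pixel's ray), 0 where there is no reading), "mtx" (3x3 intrinsics, pixels), "R" (3x3) and "t" (3): a world point X has camera coordinates R X + t. Camera axes: x right, y down, z forward; pixel columns grow to the right and rows downward; lengths in mm; the calibration is good to about 2 mm. A picture is of the moment at which its call begins.
- job.finish_job(): hands the job in, once; it reports no verdict.
The state is a dict: "time_s": time; "joints": joint angles; "joint_vel": joint speeds; "effort": joint torques, N m; "eef_pos": TCP position; "eef_rot": TCP orientation; "ft_force": force on the tool from outside, world axes, zero at the start; "wrist_torque": the same for the moment, N m; "finger_gap": finger opening in mm.
Only numpy, scipy, OpenCV 4.12 (cv2) and the standard library are available. Lean on these libraries where they do the work, as an engineer would, in place of code of your own. Each camera call takes 0.05 s, during which the arm holds its last target. There are 200 camera calls.

### The job

Change the picture on show at the shop counter: first take the picture off the short display stand and lean it in the free place on the long ledge, over the blank card, then take the tallest picture from the ledge and lean it on the display stand, midway along its rail between the candlestick and the jar. Each picture must stand on its base board and lean back against the brass rail at about 30 degrees from upright, square to the rail and facing away from it, as the pictures do now. Set them down gently, without letting them fall, and leave the other things where they are.

Things in the scene. Friction and masses are not known exactly. Their poses are not given: they have to be found in the camera images.
- ledge_bar (a point): Middle of the long ledge's brass rail, on its axis. Level bar, 10 mm diameter, 364 mm long along y; x points level from the rail over the board on which the pictures stand, z up. Axis 100 mm above the counter, 80 mm above the top of the base board. A strip 8 x 8 mm runs along the board, its near side 88 mm in front of the rail's axis, and stops feet that slide.
- display_bar (a point): Middle of the short display stand's brass rail, on its axis; axes as for ledge_bar. Bar 10 mm diameter, 234 mm long along y. Axis 100 mm above the counter, 80 mm above the top of the base board. A strip 8 x 8 mm runs along the board, its near side 88 mm in front of the rail's axis, and stops feet that slide.
- ledge: The long ledge, fixed: base board 380 mm along y, 160 along x, 20 high, with the rail on end posts. Origin at the middle of its underside, 45 mm in front (x) of the rail's axis; axes as ledge_bar. Three places at about y = -128, 0, 128 mm (each up to 8 mm off): one holds the tallest picture, one the square one, one is free.
- display: The short display stand, fixed: base board 250 mm along y, 160 along x, 20 high, with the rail on end posts. Origin at the middle of its underside, 45 mm in front (x) of the rail's axis; axes as display_bar.
- ledge_rail: The ledge's brass rail itself; same point and axes as ledge_bar.
- display_rail: The display stand's brass rail itself; same point and axes as display_bar.
- display_top (a point): Middle of the upper face of the display stand's base board, 20 mm above the counter; axes as display_bar. Its y = 0 is where the picture's middle must come.
- card_top (a point): Middle of the blank white card (50 x 70 mm, paper thin, fixed flat on the ledge's board) that marks the free place on the ledge; axes as ledge_bar. A picture there has its middle (along y) over the card's.
- shown_mid (a point): Centre of the picture on the display stand at the start: a rigid dark wooden frame 155 mm high, 100 wide, 14 thick, 0.2 to 0.35 kg. z up its height, y along its width, x out of its painted face. Stands on its lower back edge, leans 28 degrees from upright on the rail, face to the stand's +x. Can be pinched across its thickness at the top edge.
- tall_mid (a point): Centre of the tallest picture, on the ledge at the start: same make, 185 mm high, 100 wide, 14 thick, 0.25 to 0.42 kg, axes as shown_mid; leans 32 degrees from upright on the ledge's rail.
- square_mid (a point): Centre of the squarish picture on the ledge, to be left alone: 115 mm high, 100 mm wide, 14 mm thick, axes as shown_mid.
- candlestick_mid (a point): Centre of the brass candlestick, 88 mm high, 48 mm across its foot; stands on the display stand's board near one end, upright. Leave alone.
- jar_mid (a point): Centre of the glass jar with a steel cap, 75 mm high, 46 mm diameter; stands on the display stand's board near the other end. Leave alone.
- vase_mid (a point): Centre of the blue vase, 110 mm high, 68 mm diameter, standing on the counter on the robot's side of the stands. Leave alone.
Things that resemble listed ones, but are neither listed nor needed, are in the scene too. Leave any pink or red look-alike of the part that bears shown_mid alone.

How it is judged (in metres and radians):
On the way:
1. the picture from the display stand leans, released and at rest, in the free place on the ledge (contact force between shown and ledge_rail above 0.05 N and contact force between shown and ledge above 0.3 N and angle between shown_mid's own z axis and vertical between 0.31 and 0.79 rad and angle between the y axis of shown_mid and the y axis of ledge_bar, either way round below 0.17 rad and x of ledge_bar in the frame of shown_mid below 0 m and y of shown_mid in the frame of card_top between -0.022 and 0.022 m and linear speed of shown below 0.02 m/s and contact force between the fingers and shown below 0.05 N), for 0.2 s.
At the end, for the whole second after the job is handed in: Both moved pictures stand released and still on their new base boards, touching the brass rail, leaning back 18 to 45 degrees, painted face away from the rail, square to it within 10 degrees, within 22 mm along it of the card's middle (old picture) or the stand's middle (tallest) (all of step 1 and contact force between tall and display_rail above 0.05 N and contact force between tall and display above 0.3 N and angle between tall_mid's own z axis and vertical between 0.31 and 0.79 rad and angle between the y axis of tall_mid and the y axis of display_bar, either way round below 0.17 rad and x of display_bar in the frame of tall_mid below 0 m and y of tall_mid in the frame of display_top between -0.022 and 0.022 m and linear speed of tall below 0.02 m/s and contact force between the fingers and tall below 0.05 N).
It fails at once if the display stand's old picture is dropped or let fall over (moves faster than 0.3 m/s while not held) (contact force between the fingers and shown below 0.01 N and linear speed of shown above 0.3 m/s).
It fails at once if the tallest picture is dropped or let fall over (moves faster than 0.3 m/s while not held) (contact force between the fingers and tall below 0.01 N and linear speed of tall above 0.3 m/s).
It fails at once if the candlestick, jar, vase or square picture is shifted by more than 25 mm (distance of any of candlestick_mid, jar_mid, vase_mid, square_mid from where it was at the start of the episode above 0.025 m).
It also fails if it takes over 61 s, if anything falls off the work surface, if the arm or the gripper's body presses on something with over 40 N, if the wrist force passes 120 N, or if a joint passes its speed limit or range.

## Working session

There is one attempt and no reset: what is moved stays moved. The work goes in short steps, Python scripts to look and compute and a tool call to move; the robot and the scene stay as the last step left them, time stands still between calls to the robot, and variables do not carry over. Pictures are saved under pics/ and viewed, about 8 in all and at most 12, crops included, and the job is handed in when it is done.

Besides the shell and the picture viewer there is one more tool, called after "Call:" in YAML: its name, and indented under it one key for each argument. drive_tool: Moves the arm, as the interface text tells. Its arguments: {"type":"object","properties":{"motion":{"type":"array","items":{"type":"array","items":{"type":"number"}}},"force":{"type":"number"}},"required":["motion"]}

```bash
ls; mkdir -p pics
cat > h.py <<'E'
import numpy as np, cv2, pickle
from scipy.spatial.transform import Rotation as Ro
from station import state, eyes, job, env
def grab(n):
    f=eyes.grab_frame(n); return f
def cloud(f):
    d=f["depth"]; v,u=np.mgrid[:d.shape[0],:d.shape[1]]
    K=f["mtx"]; c=np.stack([(u-K[0,2])/K[0,0]*d,(v-K[1,2])/K[1,1]*d,d],-1)
    X=(c-f["t"])@f["R"]; X[d<=0]=np.nan; return X
E
python3 - <<'E'
from h import *
s=state(); print(s["time_s"],s["eef_pos"],s["eef_rot"],s["finger_gap"],env.tcp_to_grasp)
for n in("top","side"):
    f=grab(n); pickle.dump(f,open(n+".pkl","wb")); cv2.imwrite(f"pics/{n}0.png",cv2.resize(f["color"],(800,600)))
    print(n,f["R"].round(3).tolist(),(-f["R"].T@f["t"]).round(),f["mtx"][0,0])
E
```

```text
pics
0.0 [ 237.2743649  -577.67430115  230.44325193] [ 0.58766267 -0.58707502  0.3941912  -0.39320327] 85.21832275789887 18.700000000000003
top [[0.004, -1.0, 0.003], [-0.995, -0.004, -0.097], [0.097, -0.003, -0.995]] [ 443.  -94. 1180.] 436.6714567604425
side [[-0.753, -0.658, -0.003], [-0.428, 0.493, -0.757], [0.5, -0.569, -0.653]] [ 35. 544. 810.] 384.89332255014017
```

View pics/top0.png

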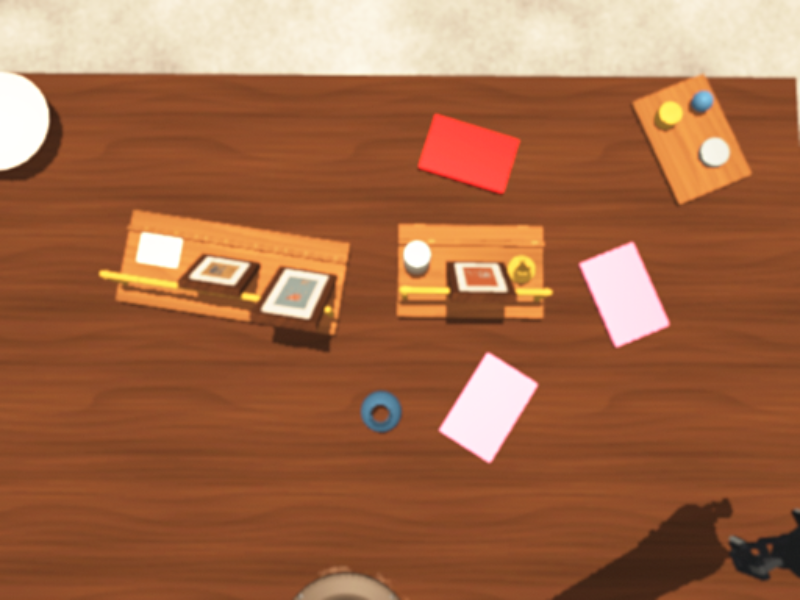

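View pics/side0.png

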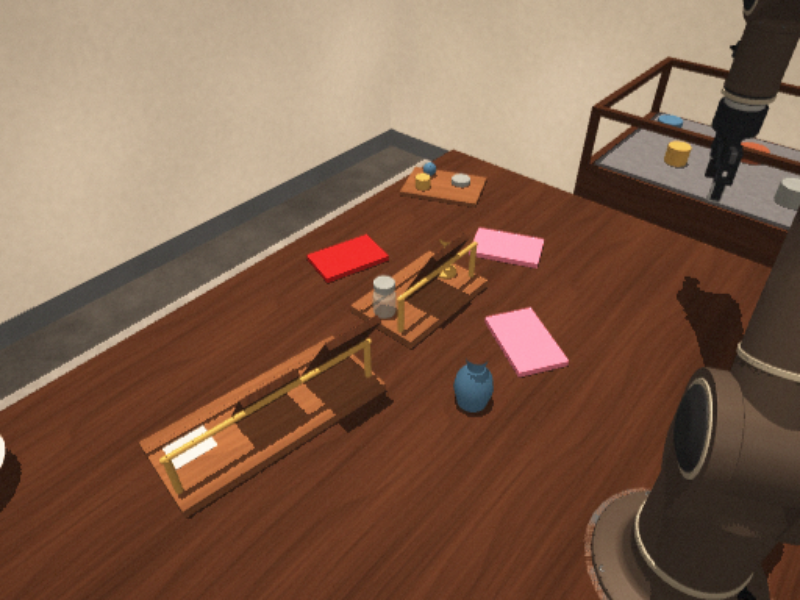

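The top view shows the long ledge on the left, with the card at its far left, the square picture in the middle and the tallest on the right. The display stand is at centre-right: jar (417,257), shown picture (480,285), candlestick (521,270). The rails are on the robot's side.

Run:
```python
from h import *
f=pickle.load(open("top.pkl","rb")); X=cloud(f); k=512/800
c=f["color"].astype(int); S=1/k
def reg(u0,v0,u1,v1):
    m=np.zeros(X.shape[:2],bool); m[int(v0*k):int(v1*k),int(u0*k):int(u1*k)]=1; return m
print("counter z",np.nanmedian(X[reg(150,380,330,450)],0))
for n,r in dict(ledge=(90,195,365,350),disp=(385,205,560,335)).items():
    m=reg(*r); b=m&(abs(X[...,2]-20)<6)
    print(n,"board z",np.nanmedian(X[b][:,2]), cv2.minAreaRect(X[b][:,:2].astype(np.float32)))
    # rail: yellow pixels z>88
    y=m&(c[...,2]>150)&(c[...,0]<90)&(c[...,1]>120)&(abs(X[...,2]-102)<12)
    P=X[y]; mu=P.mean(0); d=np.linalg.svd(P-mu)[2][0]; t=(P-mu)@d
    print(" rail n",len(P),"mid",(mu+d*(t.min()+t.max())/2).round(1),"dir",d.round(4),"len",np.ptp(t).round(1),"res",np.std((P-mu)@np.cross(d,[0,0,1])))
m=reg(120,220,190,275)&(c.min(-1)>170); P=X[m]; print("card",cv2.minAreaRect(P[:,:2].astype(np.float32)),np.nanmedian(P[:,2]))
for n,r in dict(shown=(440,255,520,300),tall=(250,258,340,330),sq=(180,245,262,300)).items():
    m=reg(*r)&(X[...,2]>35); P=X[m]
    # robust plane fit
    rng=np.random.default_rng(0); best=None
    for i in range(400):
        a=P[rng.choice(len(P),3,0)]; nn=np.cross(a[1]-a[0],a[2]-a[0]); 
        if np.linalg.norm(nn)<1e-6: continue
        nn/=np.linalg.norm(nn); g=abs((P-a[0])@nn)<2
        if nn[2]<0.3 and nn[2]>-.3: continue
        if best is None or g.sum()>best.sum(): best=g
    Q=P[best]; mu=Q.mean(0); nn=np.linalg.svd(Q-mu)[2][2]; nn*=np.sign(nn[2])
    yv=np.cross([0,0,1],nn); yv/=np.linalg.norm(yv); zv=np.cross(nn,yv)
    q=np.c_[(Q-mu)@yv,(Q-mu)@zv]; lo=np.percentile(q,.5,0);hi=np.percentile(q,99.5,0)
    print(n,len(Q),len(P),"n",nn.round(3),"lean",np.degrees(np.arcsin(nn[2])).round(1),"y",yv.round(3),"z",zv.round(3),"ext",(hi-lo).round(1),"topmid",(mu+yv*(lo+hi)[0]/2+zv*hi[1]).round(1),"botmid",(mu+yv*(lo+hi)[0]/2+zv*lo[1]).round(1))
m=reg(360,385,405,440)&(X[...,2]>40);print("vase",np.nanmean(X[m],0),np.nanmax(X[m][:,2]))
for n,r in dict(jar=(400,235,435,280),cand=(505,250,540,290)).items():
    m=reg(*r)&(X[...,2]>(60 if n=='jar' else 25)); print(n,np.nanmedian(X[m],0))
```

```text
counter z [374.19466161 186.99242365   0.55160387]
ledge board z 20.749106913583457 ((617.44970703125, 201.63829040527344), (381.1394958496094, 160.81842041015625), 81.26329803466797)
 rail n 184 mid [572.6 205.9 103.4] dir [-0.1421 -0.9899 -0.0024] len 368.7 res 6.313197124139237
disp board z 20.247317153959123 ((620.8706665039062, -205.88165283203125), (161.26080322265625, 249.3169403076172), 0.14942747354507446)
 rail n 153 mid [ 576.4 -205.4  103.2] dir [-6.e-04  1.e+00 -5.e-04] len 241.1 res 7.746105048750756
card ((654.1864624023438, 328.38397216796875), (74.09857177734375, 52.72031021118164), 81.29156494140625) 22.077699855784203
shown 822 995 n [ 0.881 -0.008  0.473] lean 28.2 y [ 0.009  1.    -0.   ] z [-0.473  0.004  0.881] ext [ 99.1 147.4] topmid [ 562.2 -212.5  165.9] botmid [ 631.9 -213.2   36. ]
tall 1310 1644 n [ 0.838 -0.128  0.531] lean 32.1 y [ 0.151  0.989 -0.   ] z [-0.525  0.08   0.847] ext [140.9 177.6] topmid [525.7 105.8 186.4] botmid [618.9  91.6  35.9]
sq 717 1019 n [ 0.837 -0.13   0.532] lean 32.1 y [ 0.153  0.988 -0.   ] z [-0.526  0.081  0.847] ext [ 98.6 108.6] topmid [579.  211.8 127.9] botmid [636.1 202.9  35.9]
vase [383.79601569 -55.65127269  67.29350308] 89.09996549080923
jar [ 632.00228714 -112.14333149   94.71403831]
cand [ 616.33875535 -285.19785293   32.36768993]
```

```bash
cat >> h.py <<'E'
def pose_R(n_yaw, lean, flip):
    """tool rotation for picture with face yaw (deg) and lean (deg)"""
    P=Ro.from_euler('zy',[n_yaw,-lean],degrees=True).as_matrix()  # cols X face,Y,Z up its height
    s=-1 if flip else 1
    return np.c_[s*P[:,0],-P[:,2],s*P[:,1]]
def meas():
    s=state(); q=np.array(s["eef_rot"]); return s,np.array(s["eef_pos"]),Ro.from_quat(q[[1,2,3,0]]).as_matrix()
def go(Rt,pt):
    s,p,R=meas()
    rv=np.degrees(Ro.from_matrix(R.T@Rt).as_rotvec()); d=R.T@(np.array(pt)-p)/1000
    print("t",round(s["time_s"],2),"pos",p.round(1),"F",np.round(s["ft_force"],1),"gap",round(s["finger_gap"],1),"| turn",rv.round(2),"shift",d.round(4))
E
python3 - <<'E'
from h import *
f=pickle.load(open("top.pkl","rb")); X=cloud(f); c=f["color"]
xl=np.array([.988,-.152,0]); yl=np.array([.152,.988,0]); r0=np.array([572.9,208.4,100])
m=(X[...,2]>35)&(X[...,2]<215); L=X-r0
ly=L@yl; lx=L@xl
for th in(32,):
    n=np.cos(np.radians(th)),np.sin(np.radians(th)); d=lx*n[0]+L[...,2]*n[1]; s=-lx*n[1]+L[...,2]*n[0]
    g=m&(abs(d-19)<4)&(abs(ly)<185)
    h,e=np.histogram(ly[g],np.arange(-190,100,5)); print(list(zip(e[:-1].astype(int).tolist(),h.tolist())))
    q=g&(ly<-60); print("tall ly",np.percentile(ly[q],[.5,99.5]),"s",np.percentile(s[q],[.5,99.5]),"d",np.median(d[q]))
s,p,R=meas(); print("tool axes\n",R.round(3))
for fl in(0,1):
    Rt=pose_R(0,28,fl); top=np.array([556,-212.5,160.2])  # mid-thickness top edge
    top=np.array([575.9+48.2-155*np.sin(np.radians(28))+7*np.cos(np.radians(28)),-212.5,20+155*np.cos(np.radians(28))+7*np.sin(np.radians(28))])
    print(top); go(Rt, top+Rt[:,1]*(33.7-130))
E
```

```text
[(-190, 0), (-185, 0), (-180, 70), (-175, 69), (-170, 75), (-165, 64), (-160, 73), (-155, 66), (-150, 72), (-145, 71), (-140, 64), (-135, 70), (-130, 71), (-125, 65), (-120, 74), (-115, 66), (-110, 71), (-105, 64), (-100, 72), (-95, 65), (-90, 68), (-85, 67), (-80, 8), (-75, 0), (-70, 0), (-65, 0), (-60, 0), (-55, 0), (-50, 7), (-45, 49), (-40, 38), (-35, 44), (-30, 38), (-25, 40), (-20, 39), (-15, 38), (-10, 40), (-5, 37), (0, 44), (5, 32), (10, 40), (15, 42), (20, 39), (25, 39), (30, 39), (35, 39), (40, 40), (45, 36), (50, 38), (55, 0), (60, 0), (65, 0), (70, 0), (75, 0), (80, 0), (85, 0), (90, 0)]
tall ly [-178.97479672  -79.81385315] s [-87.79487223  90.05721069] d 19.58583004079057
tool axes
 [[ 0.38  -0.001  0.925]
 [-0.925  0.001  0.38 ]
 [-0.001 -1.    -0.   ]]
[ 557.51254092 -212.5         160.14317783]
t 0.1 pos [ 237.3 -577.7  230.5] F [-0.8  0.3  0.1] gap 85.4 | turn [ 16.47 -66.26 -24.72] shift [-0.2333 -0.0143  0.3931]
[ 557.51254092 -212.5         160.14317783]
t 0.1 pos [ 237.3 -577.7  230.5] F [-0.8  0.3  0.1] gap 85.4 | turn [ 27.45 109.74  18.29] shift [-0.2333 -0.0143  0.3931]
```

Call:
drive_tool:
  motion:
    - [3,-6,-4,-0.02,-0.02,0.04,0.06]
    - [6,-13,-8,-0.06,-0.03,0.08,0.06]
    - [9,-20,-12,-0.09,-0.03,0.115,0.06]
    - [11,-26,-15,-0.11,-0.03,0.15,0.06]
    - [13,-32,-18,-0.13,-0.03,0.185,0.06]
  force: 50

```text
time_s: 0.52
eef_pos: [345.4, -404.6, 261.3]
eef_rot: [0.663, -0.654, 0.1, -0.351]
ft_force: [0.9, 0.9, -0.1]
finger_gap: 59.9
```

Run:
```python
from h import *
Rt=pose_R(0,28,0); top=np.array([557.5,-212.5,160.1]); go(Rt, top+Rt[:,1]*(33.7-130))
```

```text
t 0.52 pos [ 345.4 -404.6  261.3] F [ 0.9  0.9 -0.1] gap 59.9 | turn [  8.33 -36.28  -6.17] shift [0.0026 0.0513 0.2498]
```

Call:
drive_tool:
  motion:
    - [2,-7,-1,0,0.01,0.04,0.06]
    - [3,-14,-2,0,0.02,0.08,0.06]
    - [5,-21,-4,0,0.03,0.12,0.06]
    - [6,-28,-5,0,0.04,0.16,0.06]
    - [7,-33,-6,0,0.045,0.2,0.06]

```text
time_s: 0.93
eef_pos: [479.5, -250.5, 243.0]
eef_rot: [-0.684, 0.69, 0.147, 0.189]
ft_force: [-0.4, -0.8, -0.4]
finger_gap: 60.1
```

Call:
drive_tool:
  motion:
    - [0,0,0,0,0,0.02,0.06]
    - [0,0,0,0,0,0.02,0.06]
    - [0,0,0,0,0,0.02,0.06]

```text
time_s: 1.18
eef_pos: [480.6, -231.2, 243.8]
eef_rot: [-0.684, 0.689, 0.145, 0.19]
ft_force: [-0.0, -1.0, 0.7]
finger_gap: 60.1
```

Run:
```python
from h import *
Rt=pose_R(0,28,0); top=np.array([557.5,-212.5,160.1]); go(Rt, top+Rt[:,1]*(33.7-130))
```

```text
t 1.18 pos [ 480.6 -231.2  243.8] F [-0.  -1.   0.7] gap 60.1 | turn [ 1.31 -3.4  -0.53] shift [0.0276 0.013  0.0207]
```

Call:
drive_tool:
  motion:
    - [1.3,-3.4,-0.5,0.0276,0.013,0.0207,0.06]
    - [1.3,-3.4,-0.5,0.0276,0.013,0.0207,0.06]
    - [1.3,-3.4,-0.5,0.0276,0.013,0.0207,0.06]

```text
time_s: 1.43
eef_pos: [513.0, -214.2, 245.5]
eef_rot: [-0.686, 0.686, 0.17, 0.172]
ft_force: [-1.3, -1.0, -0.9]
finger_gap: 60.0
```

Run:
```python
from h import *
Rt=pose_R(0,28,0); top=np.array([557.5,-212.5,160.1]); go(Rt, top+Rt[:,1]*(33.7-130));go(Rt, top+Rt[:,1]*33.7)
```

```text
t 1.43 pos [ 513.  -214.2  245.5] F [-1.3 -1.  -0.9] gap 60.0 | turn [ 0.05 -0.11  0.02] shift [-0.0007 -0.      0.0017]
t 1.43 pos [ 513.  -214.2  245.5] F [-1.3 -1.  -0.9] gap 60.0 | turn [ 0.05 -0.11  0.02] shift [-0.0008  0.13    0.0018]
```

Call:
drive_tool:
  motion:
    - [0,0,0,-0.0008,0.03,0.0018,0.06]
    - [0,0,0,-0.0008,0.06,0.0018,0.06]
    - [0,0,0,-0.0008,0.09,0.0018,0.06]
    - [0,0,0,-0.0008,0.115,0.0018,0.06]
    - [0,0,0,-0.0008,0.13,0.0018,0.06]

```text
time_s: 1.85
eef_pos: [571.7, -213.4, 127.2]
eef_rot: [-0.686, 0.686, 0.168, 0.172]
ft_force: [0.3, 0.6, -0.1]
finger_gap: 60.2
```

Call:
drive_tool:
  motion:
    - [0,0,0,0,0,0,0.06]
    - [0,0,0,0,0,0,0.04]
    - [0,0,0,0,0,0,0.03]
    - [0,0,0,0,0,0,0.025]
    - [0,0,0,0,0,0,0.02]
  force: 50

```text
time_s: 2.27
eef_pos: [572.7, -213.1, 131.7]
eef_rot: [-0.685, 0.687, 0.171, 0.173]
ft_force: [-0.2, 0.3, 0.4]
finger_gap: 19.9
```

Run:
```python
from h import *
Rt=pose_R(0,28,0); top=np.array([557.5,-212.5,160.1]); go(Rt, top+Rt[:,1]*33.7)
f=grab("side"); cv2.imwrite("pics/g1.png",cv2.resize(f["color"][120:260,200:360],None,fx=4,fy=4))
```

```text
t 2.27 pos [ 572.7 -213.1  131.7] F [-0.2  0.3  0.4] gap 19.9 | turn [ 0.17 -0.13  0.09] shift [-0.0001  0.0015  0.0006]
```

View pics/g1.png

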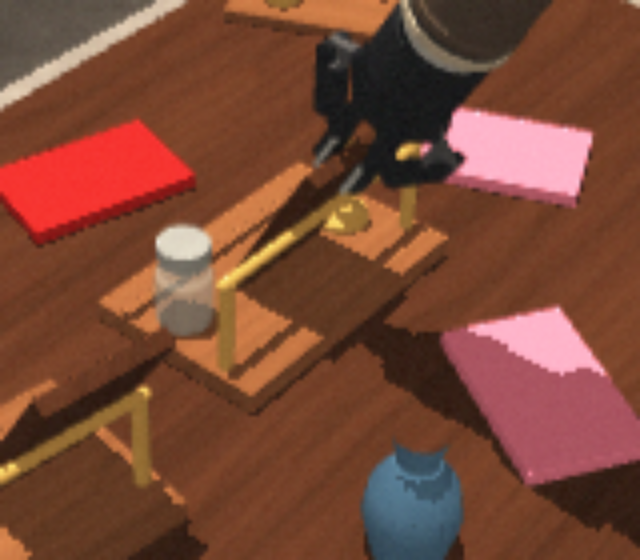

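The view shows the fingers straddling the top edge of the frame (crop about 340,170). I'm closing now.

Call:
drive_tool:
  motion:
    - [0,0,0,0,0,0,0.016]
    - [0,0,0,0,0,0,0.014]
    - [0,0,0,0,0,0,0.01]
    - [0,0,0,0,0,0,0.008]
    - [0,0,0,0,0,0,0.006]
  force: 60

```text
time_s: 2.73
eef_pos: [572.9, -212.5, 130.9]
eef_rot: [-0.685, 0.687, 0.171, 0.172]
ft_force: [-4.4, 0.3, 6.1]
finger_gap: 13.0
```

Call:
drive_tool:
  motion:
    - [0,0,0,0.002,-0.01,0,0.004]
    - [0,0,0,0.004,-0.02,0,0.004]
    - [0,0,0,0.004,-0.03,0,0.004]
    - [0,0,0,0.004,-0.03,0,0.004]

```text
time_s: 3.07
eef_pos: [561.9, -212.5, 160.7]
eef_rot: [-0.685, 0.687, 0.171, 0.172]
ft_force: [-0.6, 0.0, -3.3]
finger_gap: 13.1
```

Run:
```python
from h import *
th=np.radians(28)
yl=np.array([.152,.988,0]); xl=np.array([.988,-.152,0]); r0=np.array([572.9,208.4,0])
# wanted TCP in ledge frame: lean 28, over card y=130.9 ; high above
Rt=pose_R(-8.74,28,0); g=33.7
top=lambda ly,dx,dz:r0+yl*ly+xl*(48.2-155*np.sin(th)+7*np.cos(th)+dx)+np.array([0,0,20+155*np.cos(th)+7*np.sin(th)+dz])
T=top(130.9-6,3,0)+Rt[:,1]*g; print("final TCP",T.round(1))
go(Rt,T+[0,0,210]); s=state(); print(s["joints"])
```

```text
final TCP [592.5 334.1 130.4]
t 3.07 pos [ 561.9 -212.5  160.7] F [-0.6  0.  -3.3] gap 13.1 | turn [0.14 8.66 0.1 ] shift [ 0.1108 -0.1456  0.5464]
[ 0.7627214   0.29542398 -0.44469659  2.10303802 -0.13315238  0.31081277
  0.47977427]
```

Call:
drive_tool:
  motion:
    - [0,0,0,0.014,-0.026,0,0.004]
    - [0,0,0,0.033,-0.062,0,0.004]
    - [0,0,0,0.052,-0.097,0,0.004]
    - [0,0,0,0.068,-0.128,0,0.004]
    - [0,0,0,0.085,-0.16,0,0.004]

```text
time_s: 3.48
eef_pos: [561.3, -211.8, 341.7]
eef_rot: [-0.686, 0.687, 0.17, 0.172]
ft_force: [1.1, -0.3, -2.8]
finger_gap: 13.4
```

```bash
cat >> h.py <<'E'
th=np.radians(28)
yl=np.array([.152,.988,0]); xl=np.array([.988,-.152,0]); r0=np.array([572.9,208.4,0])
RL=pose_R(-8.74,28,0)
def TL(ly,dx,dz,g=33.7): return r0+yl*ly+xl*(48.2-155*np.sin(th)+7*np.cos(th)+dx)+np.array([0,0,20+155*np.cos(th)+7*np.sin(th)+dz])+RL[:,1]*g
E
python3 - <<'E'
from h import *
go(RL,TL(130.9,3,210)); print(np.round(state()["joints"],2))
E
```

```text
t 3.48 pos [ 561.3 -211.8  341.7] F [ 1.1 -0.3 -2.8] gap 13.4 | turn [ 0.1   8.65 -0.  ] shift [0.0269 0.0153 0.5519]
[ 0.82  0.08 -0.46  1.87 -0.2   0.75  0.48]
```

Call:
drive_tool:
  motion:
    - [0,1,0,0.001,0.001,0.02,0.004]
    - [0,2,0,0.003,0.002,0.055,0.004]
    - [0,3,0,0.005,0.003,0.09,0.004]
    - [0,4,0,0.008,0.005,0.13,0.004]
    - [0,5,0,0.012,0.007,0.17,0.004]

```text
time_s: 3.9
eef_pos: [575.5, -41.0, 339.3]
eef_rot: [0.692, -0.678, -0.14, -0.202]
ft_force: [0.7, -0.8, -3.5]
finger_gap: 13.2
```

Call:
drive_tool:
  motion:
    - [0,0.5,0,0,0,0.04,0.004]
    - [0,1,0,0,0,0.08,0.004]
    - [0,2,0,0,0,0.12,0.004]
    - [0,3,0,0,0,0.16,0.004]
    - [0,3.6,0,0,0,0.2,0.004]

```text
time_s: 4.32
eef_pos: [591.7, 158.6, 347.8]
eef_rot: [0.696, -0.672, -0.118, -0.224]
ft_force: [1.1, -0.4, -2.3]
finger_gap: 13.2
```

Call:
drive_tool:
  motion:
    - [0,0,0,0,0,0.04,0.004]
    - [0,0,0,0,0,0.08,0.004]
    - [0,0,0,0,0,0.11,0.004]
    - [0,0,0,0,0,0.13,0.004]
    - [0,0,0,0,0,0.13,0.004]

```text
time_s: 4.73
eef_pos: [608.2, 291.7, 356.3]
eef_rot: [0.699, -0.67, -0.12, -0.22]
ft_force: [-1.0, 0.6, -1.7]
finger_gap: 13.1
```

Run:
```python
from h import *
go(RL,TL(130.9,3,210)); print(np.round(state()["joints"],2))
```

```text
t 4.73 pos [608.2 291.7 356.3] F [-1.   0.6 -1.7] gap 13.1 | turn [-0.27  0.28 -0.1 ] shift [-0.0274  0.0074  0.0448]
[-0.01  0.28 -0.82  1.67  0.65  1.   -1.2 ]
```

Call:
drive_tool:
  motion:
    - [-0.1,0.1,0,-0.015,0.004,0.025,0.004]
    - [-0.3,0.3,-0.1,-0.0274,0.0074,0.0448,0.004]
    - [-0.3,0.3,-0.1,-0.0274,0.0074,0.0448,0.004]
    - [-0.3,0.3,-0.1,-0.0274,0.0074,0.0448,0.004]

```text
time_s: 5.07
eef_pos: [593.9, 335.1, 339.5]
eef_rot: [0.695, -0.673, -0.117, -0.224]
ft_force: [0.1, -0.5, -3.1]
finger_gap: 13.0
```

Run:
```python
from h import *
go(RL,TL(130.9,4,15)); print(np.round(state()["joints"],2))
f=grab("top"); pickle.dump(f,open("t1.pkl","wb")); X=cloud(f)
L=X-r0-[0,0,100]; ly=L@yl; lx=L@xl; z=X[...,2]
n=np.cos(th),np.sin(th); s=-lx*n[1]+L[...,2]*n[0]
# face points of the held picture
m=(abs(ly-130.9)<70)&(z>235)&(z<345)&(lx>0)&(lx<110)
P=np.c_[lx[m],ly[m],z[m]]; mu=P.mean(0); nn=np.linalg.svd(P-mu)[2][2]; nn*=np.sign(nn[2]); print(len(P),nn.round(3),mu.round(1),np.percentile(P,[0.5,99.5],axis=0).round(1))
```

```text
t 5.07 pos [593.9 335.1 339.5] F [ 0.1 -0.5 -3.1] gap 13.0 | turn [ 0.33 -0.12  0.01] shift [-0.0904  0.1716 -0.0082]
[-0.12  0.33 -0.81  1.66  0.72  1.03 -1.33]
982 [ 0.89  -0.067  0.451] [ 35.2 119.  289.5] [[  3.4  77.7 235.5]
 [ 63.3 180.7 344.1]]
```

The Euler order in my helper was wrong: extrinsic instead of intrinsic. Fixing it.

```bash
sed -i "s/'zy'/'ZY'/" h.py
python3 - <<'E'
from h import *
print(RL[:,2],TL(130.9,4,15)); go(RL,TL(130.9,4,210)); go(RL,TL(130.9,4,15))
E
```

```text
[0.15195088 0.98838805 0.        ] [594.21946714 337.51204975 145.38784395]
t 5.12 pos [594.9 333.6 339.9] F [ 0.6 -0.9 -1.8] gap 13.4 | turn [-3.68 -1.24 -0.25] shift [-0.001  -0.0008  0.0038]
t 5.12 pos [594.9 333.6 339.9] F [ 0.6 -0.9 -1.8] gap 13.4 | turn [-3.68 -1.24 -0.25] shift [-0.0916  0.1714 -0.0093]
```

Call:
drive_tool:
  motion:
    - [-1.8,-0.6,-0.1,-0.001,-0.0008,0.002,0.004]
    - [-3.7,-1.2,-0.2,-0.001,-0.0008,0.0038,0.004]
    - [-3.7,-1.2,-0.2,-0.001,-0.0008,0.0038,0.004]
    - [-3.7,-1.2,-0.2,-0.001,-0.0008,0.0038,0.004]

```text
time_s: 5.45
eef_pos: [594.9, 337.3, 340.9]
eef_rot: [-0.671, 0.697, 0.117, 0.224]
ft_force: [0.2, -0.0, -2.6]
finger_gap: 13.3
```

Run:
```python
from h import *
go(RL,TL(130.9,4,15)); 
f=grab("top"); X=cloud(f)
L=X-r0-[0,0,100]; ly=L@yl; lx=L@xl; z=X[...,2]
m=(abs(ly-130.9)<70)&(z>235)&(z<345)&(lx>0)&(lx<110)
P=np.c_[lx[m],ly[m],z[m]]; mu=P.mean(0); nn=np.linalg.svd(P-mu)[2][2]; nn*=np.sign(nn[2]); g=abs((P-mu)@nn)<2.5; P=P[g];mu=P.mean(0); nn=np.linalg.svd(P-mu)[2][2]; nn*=np.sign(nn[2]);print(len(P),nn.round(3),mu.round(1),np.percentile(P,[0.5,99.5],axis=0).round(1))
for a in(240,265,290,315): q=P[abs(P[:,2]-a)<8]; print(a,np.percentile(q[:,1],[1,99]).round(1))
# expected signed distance of face from rail axis at final pose: lx*cos+ (z-100)*sin -19 with z lowered by dz
print("face offset", np.median(P[:,0]*np.cos(th)+(P[:,2]-(meas()[1][2]-TL(130.9,4,15)[2])-15-100)*np.sin(th)))
```

```text
t 5.45 pos [594.9 337.3 340.9] F [ 0.2 -0.  -2.6] gap 13.3 | turn [-0.04 -0.14 -0.02] shift [-0.0923  0.1723 -0.0002]
822 [ 0.887 -0.024  0.461] [ 36.9 123.1 291.6] [[  8.6  78.8 238.2]
 [ 64.5 177.7 344. ]]
240 [ 79.1 175.7]
265 [ 79.1 177.6]
290 [ 79.4 174.5]
315 [ 79.5 172.9]
face offset 23.916711995768914
```

Call:
drive_tool:
  motion:
    - [0,0,0,-0.015,0.027,0,0.004]
    - [0,0,0,-0.034,0.063,0,0.004]
    - [0,0,0,-0.053,0.099,0,0.004]
    - [0,0,0,-0.07,0.132,0,0.004]
    - [0,0,0,-0.085,0.158,0,0.004]

```text
time_s: 5.92
eef_pos: [593.6, 335.8, 158.6]
eef_rot: [-0.671, 0.697, 0.117, 0.223]
ft_force: [0.4, -0.1, -2.8]
finger_gap: 13.0
```

Call:
drive_tool:
  motion:
    - [0,0,0,-0.0045,0.008,0,0.004]
    - [0,0,0,-0.0073,0.014,0,0.004]
    - [0,0,0,-0.0073,0.0143,0,0.004]
    - [0,0,0,-0.0073,0.0143,0,0.004]

```text
time_s: 6.25
eef_pos: [594.9, 338.7, 147.4]
eef_rot: [-0.672, 0.696, 0.118, 0.224]
ft_force: [0.1, 0.4, -2.3]
finger_gap: 13.4
```

Run:
```python
from h import *
go(RL,TL(130.9,2,0)); f=grab("side"); cv2.imwrite("pics/p1.png",cv2.resize(f["color"][170:340,80:270],None,fx=3.5,fy=3.5))
```

```text
t 6.25 pos [594.9 338.7 147.4] F [ 0.1  0.4 -2.3] gap 13.4 | turn [-0.1  -0.17  0.09] shift [-0.0102  0.0138 -0.0013]
```

View pics/p1.png

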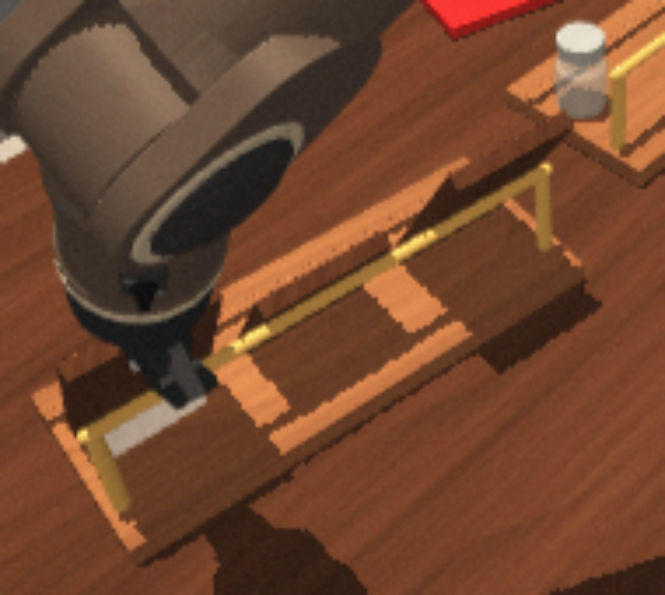

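The picture hangs over the card, square to the rail. Now creeping down.

Call:
drive_tool:
  motion:
    - [0,0,0,-0.0024,0.0044,0,0.004]
    - [0,0,0,-0.0047,0.0088,0,0.004]
    - [0,0,0,-0.0052,0.0097,0,0.004]
    - [0,0,0,-0.0056,0.0106,0,0.004]
    - [0,0,0,-0.0056,0.0106,0,0.004]

```text
time_s: 6.72
eef_pos: [593.9, 338.2, 133.2]
eef_rot: [-0.671, 0.697, 0.118, 0.223]
ft_force: [-0.1, -0.4, -2.6]
finger_gap: 13.0
```

Call:
drive_tool:
  motion:
    - [0,0,0,-0.0005,0.0009,0,0.004]
    - [0,0,0,-0.0009,0.0018,0,0.004]
    - [0,0,0,-0.0009,0.0018,0,0.004]

```text
time_s: 6.97
eef_pos: [594.0, 338.3, 131.3]
eef_rot: [-0.671, 0.697, 0.118, 0.223]
ft_force: [0.5, -0.6, -1.4]
finger_gap: 13.4
```

Call:
drive_tool:
  motion:
    - [0,0,0,-0.0005,0.0009,0,0.004]
    - [0,0,0,-0.0005,0.0009,0,0.004]

```text
time_s: 7.13
eef_pos: [594.0, 338.5, 131.1]
eef_rot: [-0.671, 0.697, 0.118, 0.224]
ft_force: [-2.6, -0.9, 3.0]
finger_gap: 13.1
```

Call:
drive_tool:
  motion:
    - [0,0,0,-0.0005,0.0009,0,0.004]
    - [0,0,0,-0.0005,0.0009,0,0.004]

```text
time_s: 7.3
eef_pos: [594.0, 338.7, 130.9]
eef_rot: [-0.671, 0.697, 0.118, 0.224]
ft_force: [-6.6, -1.8, 9.6]
finger_gap: 13.4
```

Call:
drive_tool:
  motion:
    - [0,0,0,0.0006,-0.0012,0,0.004]
    - [0,0,0,-0.0007,-0.0019,0,0.004]
    - [0,0,0,-0.0016,-0.0024,0,0.004]
    - [0,0,0,-0.0016,-0.0024,0,0.004]

```text
time_s: 7.63
eef_pos: [591.8, 338.6, 130.9]
eef_rot: [-0.671, 0.697, 0.118, 0.224]
ft_force: [1.1, 0.1, 0.4]
finger_gap: 13.1
```

Call:
drive_tool:
  motion:
    - [0,0,0,-0.0009,-0.0005,0,0.004]
    - [0,0,0,-0.0009,-0.0005,0,0.004]

```text
time_s: 7.8
eef_pos: [590.7, 338.7, 130.9]
eef_rot: [-0.671, 0.697, 0.118, 0.224]
ft_force: [1.3, -0.6, 1.7]
finger_gap: 13.1
```

Call:
drive_tool:
  motion:
    - [0,0,0,-0.0009,-0.0005,0,0.004]
    - [0,0,0,-0.0009,-0.0005,0,0.004]

```text
time_s: 7.97
eef_pos: [589.7, 338.8, 130.9]
eef_rot: [-0.671, 0.697, 0.118, 0.224]
ft_force: [3.4, 0.2, 0.9]
finger_gap: 13.1
```

Call:
drive_tool:
  motion:
    - [0,0,0,-0.0009,-0.0005,0,0.004]
    - [0,0,0,-0.0009,-0.0005,0,0.004]

```text
time_s: 8.13
eef_pos: [589.4, 338.8, 131.1]
eef_rot: [-0.671, 0.697, 0.118, 0.224]
ft_force: [5.7, -0.8, -0.5]
finger_gap: 13.2
```

Call:
drive_tool:
  motion:
    - [0,0,0,0,0.0008,0,0.004]
    - [0,0,0,0,0.0008,0,0.004]

```text
time_s: 8.3
eef_pos: [589.6, 338.8, 130.8]
eef_rot: [-0.671, 0.697, 0.118, 0.224]
ft_force: [2.9, -0.9, 3.6]
finger_gap: 13.2
```

Call:
drive_tool:
  motion:
    - [0,0,0,0,0,0,0.014]
    - [0,0,0,0,0,0,0.018]
    - [0,0,0,0,0,0,0.024]
    - [0,0,0,0,0,0,0.034]
    - [0,0,0,0,0,0,0.05]
  force: 20

```text
time_s: 8.72
eef_pos: [588.0, 339.2, 129.4]
eef_rot: [-0.671, 0.697, 0.118, 0.223]
ft_force: [0.1, -0.5, 0.5]
finger_gap: 45.2
```

Call:
drive_tool:
  motion:
    - [0,0,0,0,-0.01,0,0.05]
    - [0,0,0,0,-0.04,0,0.05]
    - [0,0,0,0,-0.08,0,0.05]
    - [0,0,0,0,-0.12,0,0.05]
    - [0,0,0,0,-0.15,0,0.05]

```text
time_s: 9.13
eef_pos: [517.0, 351.2, 265.6]
eef_rot: [-0.672, 0.696, 0.119, 0.223]
ft_force: [0.6, 0.2, 0.5]
finger_gap: 50.2
```

```bash
cat >> h.py <<'E'
def fit(f,o,ax,ay,ylo,yhi,zlo=35,zhi=215):
    X=cloud(f); L=X-o; lx=L@ax; ly=L@ay; z=X[...,2]
    m=(ly>ylo)&(ly<yhi)&(z>zlo)&(z<zhi)&(lx>-90)&(lx<75); P=np.c_[lx[m],ly[m],z[m]]
    rng=np.random.default_rng(0); best=None
    for i in range(500):
        a=P[rng.choice(len(P),3,0)]; n=np.cross(a[1]-a[0],a[2]-a[0]); l=np.linalg.norm(n)
        if l<1e-6 or not .25<abs(n[2]/l)<.8: continue
        g=abs((P-a[0])@n/l)<2
        if best is None or g.sum()>best.sum(): best=g
    Q=P[best]; mu=Q.mean(0); n=np.linalg.svd(Q-mu)[2][2]; n*=np.sign(n[2])
    print(len(Q),"lean",np.degrees(np.arcsin(n[2])).round(1),"yaw",np.degrees(np.arctan2(n[1],n[0])).round(1),"face dist to rail axis",((mu-[0,0,100])@n).round(1),"lo/hi",np.percentile(Q,[.5,99.5],axis=0).round(1).tolist())
E
python3 - <<'E'
from h import *
f=grab("top"); cv2.imwrite("pics/r1.png",cv2.resize(f["color"][110:240,40:370],None,fx=2.4,fy=2.4)); pickle.dump(f,open("t2.pkl","wb"))
fit(f,r0,xl,yl,60,195); fit(f,r0,xl,yl,-190,-70)
go(RL,TL(130.9,0,0))
E
```

```text
938 lean 28.6 yaw -0.1 face dist to rail axis 19.4 lo/hi [[-14.6, 80.4, 36.4], [56.4, 179.5, 165.8]]
1298 lean 32.1 yaw -0.1 face dist to rail axis 19.7 lo/hi [[-32.0, -178.7, 36.0], [62.6, -80.2, 186.2]]
t 9.18 pos [515.8 354.4 271. ] F [-1.3  3.2  3.4] gap 50.1 | turn [-0.5   0.02  0.26] shift [ 0.0004  0.1598 -0.0061]
```

View pics/r1.png

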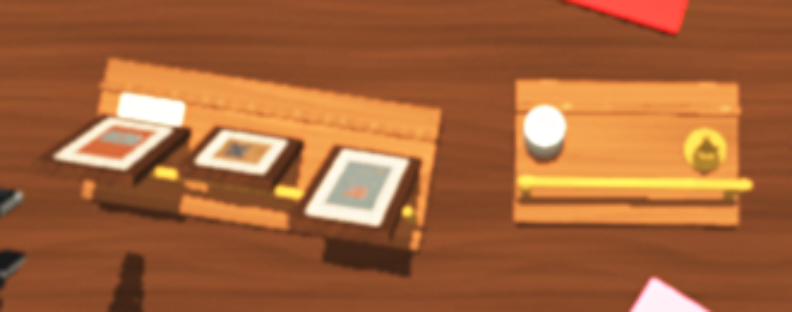

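The shown picture is in place: lean 28.6°, centre ly = 130.0 against the card's 130.9. Next, the tall one.

```bash
cat >> h.py <<'E'
t2=np.radians(32)
def tall(o,ax,ay,R,ly,dx,dz,g=33.7): return o+ay*ly+ax*(55.9-185*np.sin(t2)+7*np.cos(t2)+dx)+np.array([0,0,20+185*np.cos(t2)+7*np.sin(t2)+dz])+R[:,1]*g
RT=pose_R(-8.74,32,0)
E
python3 - <<'E'
from h import *
T=tall(r0,xl,yl,RT,-129.4,0,0); print(T); go(RT,T-RT[:,1]*130); print(np.round(state()["joints"],2))
E
```

```text
[535.1177672   83.34142526 152.0191118 ]
t 9.18 pos [515.8 354.4 271. ] F [-1.3  3.2  3.4] gap 50.1 | turn [-0.5   0.   -3.74] shift [-0.0118  0.0013 -0.2649]
[-0.27  0.33 -0.79  1.82  0.82  1.03 -1.58]
```

Call:
drive_tool:
  motion:
    - [0,0,-1,-0.002,0,-0.025,0.05]
    - [-0.2,0,-2,-0.004,0,-0.06,0.055]
    - [-0.3,0,-3,-0.006,0,-0.1,0.06]
    - [-0.4,0,-3.7,-0.009,0.001,-0.14,0.06]
    - [-0.5,0,-3.7,-0.0118,0.001,-0.18,0.06]

```text
time_s: 9.6
eef_pos: [480.2, 172.0, 255.4]
eef_rot: [-0.66, 0.696, 0.14, 0.245]
ft_force: [-0.1, -0.6, -0.3]
finger_gap: 60.4
```

Call:
drive_tool:
  motion:
    - [0,0,0,0,0,-0.04,0.06]
    - [0,0,0,0,0,-0.07,0.06]
    - [0,0,0,0,0,-0.085,0.06]
    - [0,0,0,0,0,-0.085,0.06]
    - [0,0,0,0,0,-0.085,0.06]

```text
time_s: 10.02
eef_pos: [468.2, 89.0, 257.1]
eef_rot: [-0.66, 0.696, 0.139, 0.246]
ft_force: [0.7, 0.8, -0.1]
finger_gap: 59.9
```

Run:
```python
from h import *
T=tall(r0,xl,yl,RT,-129.4,0,0); go(RT,T); print(np.round(state()["joints"],2))
```

```text
t 10.02 pos [468.2  89.  257.1] F [ 0.7  0.8 -0.1] gap 59.9 | turn [ 0.54 -0.14 -0.23] shift [0.0016 0.1246 0.0057]
[ 0.13 -0.1  -0.62  2.27  0.53  0.57 -1.05]
```

Call:
drive_tool:
  motion:
    - [0.5,0,-0.2,0.0016,0.025,0.0057,0.06]
    - [0.5,0,-0.2,0.0016,0.055,0.0057,0.06]
    - [0.5,0,-0.2,0.0016,0.085,0.0057,0.06]
    - [0.5,0,-0.2,0.0016,0.11,0.0057,0.06]
    - [0.5,0,-0.2,0.0016,0.1246,0.0057,0.06]

```text
time_s: 10.43
eef_pos: [535.7, 85.8, 148.6]
eef_rot: [-0.664, 0.692, 0.141, 0.244]
ft_force: [-0.3, -0.3, 0.0]
finger_gap: 60.1
```

Call:
drive_tool:
  motion:
    - [0,0,0,0,0,0,0.05]
    - [0,0,0,0,0,0,0.04]
    - [0,0,0,0,0,0,0.03]
    - [0,0,0,0,0,0,0.025]

```text
time_s: 10.77
eef_pos: [535.3, 84.9, 152.5]
eef_rot: [-0.663, 0.692, 0.142, 0.246]
ft_force: [0.7, -0.2, -0.8]
finger_gap: 25.2
```

Run:
```python
from h import *
T=tall(r0,xl,yl,RT,-129.4,0,0); go(RT,T); print(np.round(state()["joints"],2))
```

```text
t 10.77 pos [535.3  84.9 152.5] F [ 0.7 -0.2 -0.8] gap 25.2 | turn [-0.08 -0.04 -0.01] shift [-0.0002  0.0004 -0.0016]
[ 0.09  0.22 -0.58  2.29  1.2   0.46 -1.66]
```

Call:
drive_tool:
  motion:
    - [0,0,0,0,0,0,0.018]
    - [0,0,0,0,0,0,0.014]
    - [0,0,0,0,0,0,0.01]
    - [0,0,0,0,0,0,0.006]
    - [0,0,0,0,0,0,0.004]
  force: 60

```text
time_s: 11.18
eef_pos: [535.3, 84.2, 152.2]
eef_rot: [-0.663, 0.692, 0.142, 0.246]
ft_force: [-5.6, 0.8, 7.4]
finger_gap: 13.0
```

Call:
drive_tool:
  motion:
    - [0,0,0,0.0035,-0.005,0,0.004]
    - [0,0,0,0.01,-0.015,0,0.004]
    - [0,0,0,0.02,-0.032,0,0.004]
    - [0,0,0,0.035,-0.056,0,0.004]
    - [0,0,0,0.05,-0.08,0,0.004]

```text
time_s: 11.6
eef_pos: [534.0, 83.7, 245.3]
eef_rot: [-0.664, 0.693, 0.141, 0.244]
ft_force: [0.4, -1.2, -2.6]
finger_gap: 13.4
```

Call:
drive_tool:
  motion:
    - [0,0,0,0.015,-0.024,0,0.004]
    - [0,0,0,0.025,-0.04,0,0.004]
    - [0,0,0,0.03,-0.048,0,0.004]
    - [0,0,0,0.03,-0.048,0,0.004]

```text
time_s: 11.93
eef_pos: [536.0, 83.7, 304.7]
eef_rot: [-0.663, 0.692, 0.142, 0.247]
ft_force: [-0.1, -0.7, -3.4]
finger_gap: 13.4
```

```bash
cat >> h.py <<'E'
d0=np.array([575.9,-205.9,0]); ex=np.array([1.,0,0]); ey=np.array([0,1.,0]); RD=pose_R(0,32,0)
def TD(ly,dx,dz): return tall(d0,ex,ey,RD,ly,dx,dz)
E
python3 - <<'E'
from h import *
print(TD(0,0,0)); go(RD,TD(0,4,150)); print(np.round(state()["joints"],2))
E
```

```text
[ 557.55955199 -205.9         152.0191118 ]
t 11.93 pos [536.   83.7 304.7] F [-0.1 -0.7 -3.4] gap 13.4 | turn [ 4.63 -7.54  0.09] shift [ 0.0579  0.039  -0.2822]
[ 0.27 -0.03 -0.68  2.09  0.46  0.64 -0.88]
```

Call:
drive_tool:
  motion:
    - [0.5,-1,0,0.003,0.002,-0.02,0.004]
    - [1.2,-2,0,0.01,0.006,-0.055,0.004]
    - [2,-3,0,0.018,0.012,-0.095,0.004]
    - [2.6,-4.3,0,0.027,0.018,-0.13,0.004]
    - [3.3,-5.4,0,0.035,0.024,-0.17,0.004]

```text
time_s: 12.35
eef_pos: [547.1, -62.6, 298.6]
eef_rot: [-0.675, 0.685, 0.175, 0.21]
ft_force: [0.7, 1.2, -3.4]
finger_gap: 13.3
```

Call:
drive_tool:
  motion:
    - [0.5,-1,0,0.004,0.002,-0.035,0.004]
    - [1,-2,0,0.006,0.004,-0.07,0.004]
    - [1.3,-2.1,0,0.008,0.005,-0.09,0.004]
    - [1.3,-2.1,0,0.008,0.005,-0.1,0.004]
    - [1.3,-2.1,0,0.008,0.005,-0.1,0.004]

```text
time_s: 12.77
eef_pos: [551.1, -164.4, 297.8]
eef_rot: [-0.68, 0.681, 0.188, 0.197]
ft_force: [-0.6, 0.5, -2.0]
finger_gap: 13.5
```

Run:
```python
from h import *
go(RD,TD(0,4,150)); print(np.round(state()["joints"],2))
```

```text
t 12.77 pos [ 551.1 -164.4  297.8] F [-0.6  0.5 -2. ] gap 13.5 | turn [ 0.34 -0.68 -0.47] shift [ 0.0116  0.0021 -0.0414]
[ 0.52  0.02 -0.22  2.06 -0.28  0.55  0.48]
```

Call:
drive_tool:
  motion:
    - [0.2,-0.4,-0.3,0.006,0.001,-0.025,0.004]
    - [0.3,-0.7,-0.5,0.0116,0.0021,-0.0414,0.004]
    - [0.3,-0.7,-0.5,0.0116,0.0021,-0.0414,0.004]
    - [0.3,-0.7,-0.5,0.0116,0.0021,-0.0414,0.004]

```text
time_s: 13.1
eef_pos: [562.6, -202.1, 302.8]
eef_rot: [0.68, -0.679, -0.197, -0.194]
ft_force: [-0.7, 0.2, -2.9]
finger_gap: 13.3
```

Run:
```python
from h import *
f=grab("top"); p=meas()[1]; print(p-TD(0,0,0)); fit(f,d0+[0,0,p[2]-TD(0,0,0)[2]],ex,ey,-70,70,165,320)
go(RD,TD(0,4,12)); print(np.round(state()["joints"],2))
```

```text
[  5.04431607   4.72970589 150.92341482]
1120 lean 31.9 yaw 0.2 face dist to rail axis 103.8 lo/hi [[-14.7, -45.3, 182.3], [69.5, 53.0, 319.1]]
t 13.15 pos [ 562.6 -201.2  302.9] F [-0.8  0.7 -2.6] gap 13.5 | turn [-0.17  0.29  0.09] shift [-0.0747  0.1171 -0.0047]
[ 0.56  0.06 -0.19  2.01 -0.35  0.57  0.63]
```

Run:
```python
from h import *
f=pickle.load(open("t2.pkl","rb")); X=cloud(f); c=f["color"].astype(int); z=X[...,2]
m=(X[...,0]>592)&(X[...,0]<690)&(X[...,1]<-230)&(X[...,1]>-325)&(c[...,0]<70)&(c[...,2]>150)&(c[...,1]>130)
P=X[m]; print(len(P),np.nanpercentile(P,[1,50,99],axis=0).round(1))
m=(X[...,0]>592)&(X[...,0]<690)&(X[...,1]<-80)&(X[...,1]>-150)&(z>28); P=X[m]; print(len(P),np.nanpercentile(P,[1,50,99],axis=0).round(1))
```

```text
215 [[ 595.7 -323.6   16.4]
 [ 635.8 -294.1   26.1]
 [ 666.5 -231.7   79.6]]
329 [[ 613.6 -144.4   28.6]
 [ 632.3 -112.1   93.7]
 [ 670.6  -89.9  100. ]]
```

Call:
drive_tool:
  motion:
    - [0,0.1,0,-0.01,0.016,-0.0045,0.004]
    - [0,0.3,0,-0.028,0.044,-0.0045,0.004]
    - [0,0.3,0,-0.047,0.074,-0.0045,0.004]
    - [0,0.3,0,-0.063,0.099,-0.0045,0.004]
    - [0,0.3,0,-0.0725,0.1136,-0.0045,0.004]

```text
time_s: 13.57
eef_pos: [560.5, -204.2, 165.7]
eef_rot: [0.681, -0.678, -0.195, -0.194]
ft_force: [-0.2, 0.0, -3.0]
finger_gap: 13.4
```

Call:
drive_tool:
  motion:
    - [0,0,0,-0.0022,0.0035,0,0.004]
    - [0,0,0,-0.0022,0.0035,0,0.004]
    - [0,0,0,-0.0022,0.0035,0,0.004]

```text
time_s: 13.82
eef_pos: [563.2, -206.7, 166.5]
eef_rot: [0.68, -0.679, -0.197, -0.196]
ft_force: [0.5, -0.6, -2.5]
finger_gap: 13.1
```

Run:
```python
from h import *
go(RD,TD(0.5,3,2))
```

```text
t 13.82 pos [ 563.2 -206.7  166.5] F [ 0.5 -0.6 -2.5] gap 13.1 | turn [-0.1   0.02  0.3 ] shift [-0.0089  0.0091  0.0013]
```

Call:
drive_tool:
  motion:
    - [0,0,0.1,-0.004,0.0045,0.001,0.004]
    - [0,0,0.2,-0.0075,0.0075,0.001,0.004]
    - [0,0,0.3,-0.0087,0.0088,0.001,0.004]
    - [0,0,0.3,-0.0087,0.0088,0.001,0.004]
    - [0,0,0.3,-0.0087,0.0088,0.001,0.004]

```text
time_s: 14.23
eef_pos: [560.0, -206.3, 153.7]
eef_rot: [0.68, -0.679, -0.195, -0.195]
ft_force: [-0.0, -0.5, -2.3]
finger_gap: 13.3
```

Call:
drive_tool:
  motion:
    - [0,0,0,-0.0005,0.0008,0,0.004]
    - [0,0,0,-0.0005,0.0008,0,0.004]

```text
time_s: 14.4
eef_pos: [560.1, -206.4, 152.7]
eef_rot: [0.68, -0.679, -0.195, -0.195]
ft_force: [0.2, -0.3, -2.8]
finger_gap: 12.8
```

Call:
drive_tool:
  motion:
    - [0,0,0,-0.0005,0.0008,0,0.004]
    - [0,0,0,-0.0005,0.0008,0,0.004]

```text
time_s: 14.57
eef_pos: [560.4, -206.5, 152.3]
eef_rot: [0.68, -0.679, -0.195, -0.195]
ft_force: [-2.8, 1.1, 3.3]
finger_gap: 13.3
```

Call:
drive_tool:
  motion:
    - [0,0,0,0.0003,-0.0005,0,0.004]
    - [0,0,0,-0.0006,-0.001,0,0.004]
    - [0,0,0,-0.0014,-0.0015,0,0.004]
    - [0,0,0,-0.0014,-0.0015,0,0.004]

```text
time_s: 14.9
eef_pos: [558.1, -206.4, 152.3]
eef_rot: [0.68, -0.679, -0.195, -0.195]
ft_force: [-0.5, 0.5, 0.2]
finger_gap: 13.3
```

Call:
drive_tool:
  motion:
    - [0,0,0,-0.0008,-0.0005,0,0.004]
    - [0,0,0,-0.0008,-0.0005,0,0.004]

```text
time_s: 15.07
eef_pos: [557.2, -206.3, 152.3]
eef_rot: [0.68, -0.679, -0.195, -0.195]
ft_force: [0.6, 0.5, -1.3]
finger_gap: 13.1
```

Call:
drive_tool:
  motion:
    - [0,0,0,-0.0008,-0.0005,0,0.004]
    - [0,0,0,-0.0008,-0.0005,0,0.004]

```text
time_s: 15.23
eef_pos: [556.7, -206.4, 152.6]
eef_rot: [0.68, -0.679, -0.195, -0.195]
ft_force: [4.5, 0.0, -1.3]
finger_gap: 12.5
```

Rail contact. I'm pressing lightly onto the board, then releasing.

Call:
drive_tool:
  motion:
    - [0,0,0,0,0.0008,0,0.004]
    - [0,0,0,0,0.0008,0,0.004]

```text
time_s: 15.4
eef_pos: [557.0, -206.5, 152.2]
eef_rot: [0.68, -0.679, -0.195, -0.195]
ft_force: [-0.1, 0.3, 4.8]
finger_gap: 13.1
```

Call:
drive_tool:
  motion:
    - [0,0,0,0,0,0,0.014]
    - [0,0,0,0,0,0,0.018]
    - [0,0,0,0,0,0,0.024]
    - [0,0,0,0,0,0,0.034]
    - [0,0,0,0,0,0,0.05]
  force: 20

```text
time_s: 15.82
eef_pos: [556.1, -206.2, 151.0]
eef_rot: [0.68, -0.679, -0.194, -0.194]
ft_force: [-0.4, -1.3, 0.1]
finger_gap: 45.3
```

Call:
drive_tool:
  motion:
    - [0,0,0,0,-0.01,0,0.05]
    - [0,0,0,0,-0.03,0,0.05]
    - [0,0,0,0,-0.06,0,0.05]
    - [0,0,0,0,-0.08,0,0.05]
    - [0,0,0,0,-0.09,0,0.05]

```text
time_s: 16.23
eef_pos: [508.1, -207.0, 230.5]
eef_rot: [-0.679, 0.68, 0.195, 0.195]
ft_force: [0.0, 0.2, 0.5]
finger_gap: 49.9
```

Call:
drive_tool:
  motion:
    - [0,0,0,0,0,0,0.05]
    - [0,0,0,0,0,0,0.05]

```text
time_s: 16.4
eef_pos: [509.0, -206.6, 228.2]
eef_rot: [0.68, -0.68, -0.195, -0.195]
ft_force: [0.0, 0.2, -0.2]
finger_gap: 49.8
```

Run:
```python
from h import *
f=grab("top"); cv2.imwrite("pics/r2.png",cv2.resize(f["color"][110:270,40:370],None,fx=2.4,fy=2.4))
fit(f,d0,ex,ey,-70,70,35,190); fit(f,r0,xl,yl,60,195); fit(f,r0,xl,yl,-60,60)
s=state(); print(s["time_s"],np.abs(s["joint_vel"]).max(),s["ft_force"])
```

```text
1204 lean 33.1 yaw -0.7 face dist to rail axis 19.2 lo/hi [[-33.1, -49.5, 36.1], [64.1, 49.0, 184.7]]
927 lean 28.7 yaw -0.1 face dist to rail axis 19.3 lo/hi [[-14.5, 80.5, 36.6], [56.8, 179.6, 164.9]]
717 lean 32.4 yaw -0.0 face dist to rail axis 19.2 lo/hi [[4.4, -44.7, 35.7], [63.1, 54.1, 127.2]]
16.45 0.02440461061393935 [-0.33183904 -0.7243598  -0.54717286]
```

View pics/r2.png

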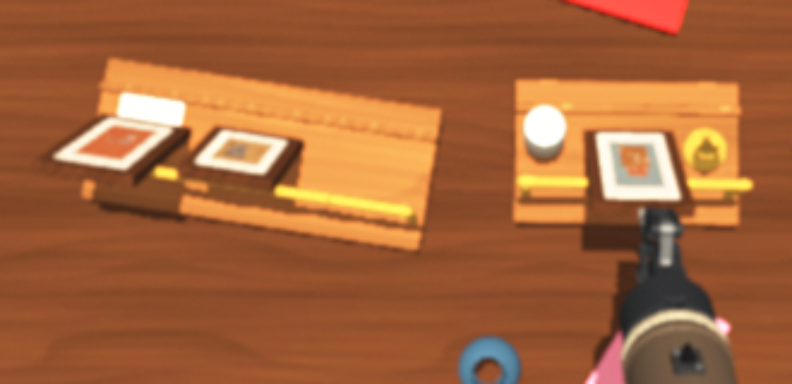

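Both pictures lean correctly, and the jar (545,130), candlestick (705,150) and square picture are where they were. Handing in.

```bash
python3 -c "
from h import *
print(job.finish_job())"
```

```text
the job is handed in; nothing more can be done
None
```

I moved both pictures and handed the job in at about 16.5 s of robot time; the hand-in gave no verdict. Each was set down until the force readings showed board and rail contact, then released.

| Picture | Place | Lean | Off square to the rail | Off the target middle |
|---|---|---|---|---|
| Old picture | Ledge, over the card | 28.7° | 0.1° | about 1 mm |
| Tallest | Display stand | 33.1° | 0.7° | under 1 mm |

- **Contact:** In the last camera check, both painted faces were about 19 mm from the rail axis. That is what a frame touching the rail should read (14 mm frame plus 5 mm rail radius).
- **Other things:** The jar, candlestick, vase and square picture looked undisturbed. I compared these by eye in the pictures rather than measuring each one. Only the square picture's position was re-measured, and it matched.
- **Corrected on the way:** A rotation-order mistake in my helper tilted the first picture by about 4° in mid-air. I fixed it before lowering the picture.
- **Weakest measurement:** The candlestick's edge was hard to measure from depth, so I estimated it from the image. That gave about 14 mm clearance on the candlestick side and 20 mm on the jar side.

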